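Shut and lock the filter hatch of a pharmacy dust extractor

ROBOT

A 7-joint arm with a two-finger parallel gripper is mounted at the origin on the work surface. World frame = base frame: x ahead of the robot, y to its left, z up, the work surface at z = 0. Lengths are in m, angles in rad, forces in N, time in s.
With the tool pointing down it reaches from about 0.4 to 0.85 m from the base axis. Payload 10.4 kg.
Tool frame: the origin (TCP) lies midway between the tips of the shut fingers; the grasp point (between the pads) lies manip.pinch_z behind it (manip.pinch_z is the distance from the TCP to the grasp point, in m); z points along the fingers, y is the direction in which the jaws open and shut (so a half turn about z gives the same grasp; the last joint's range is limited). The gripper opens to 85 mm and grips with 20 to 120 N. Pads are 22 mm wide; open, the fingers measure 114 mm over their backs; the gripper's body (76 mm by 85 mm) begins 54 mm behind the grasp point. The pads swing forward as they close: fully open they stand 13 mm farther back than shut.
Start: joints at [-1.227, 0.332, -0.065, 1.46, 0.022, 1.35, -0.088], TCP at [0.224, 0.583, 0.231] pointing down, gripper open.
Joint ranges: [-2.6, 2.6], [-0.5, 2.12], [-1.47, 1.34], [0.16, 2.42], [-1.27, 4.41], [0.06, 2.06], [-2.6, 2.6]. Speed limits (rad/s): [2.22, 2.22, 2.79, 2.79, 3.14, 3.14, 3.14].

INTERFACE

Orientations are given as a unit quaternion [x, y, z, w].
In Python, from workcell import manip gives the robot as it stands.
- The arm moves only by the shell command python3 -m handwheel 'ROWS' [FORCE]. ROWS is JSON, a list that holds one entry, the list of rows, each a list of 7 numbers: the shift along the tool's x, y, z in m, then the turn, a rotation vector about the tool's x, y, z in rad, then the finger opening in m, from 0 to 0.0854. In form: [[[tx, ty, tz, ax, ay, az, claw], ...]]. A call has 1 to 8 rows; each row is the pose to reach, as a shift and turn from the pose commanded when the call began, along the tool's axes at that moment; what a row does not reach only later rows make up. A row lasts 1/8 s, in which the tool goes at most 62.5 mm and 10.7 degrees, less where a joint would pass 70% of its speed; a pose out of reach is approached as far as the arm can. A call with a gripper value outside its range is refused whole. The fingers move at their own pace and stop on an object; FORCE is the grip in N (left out, the last holds). Time passes only in rows, so rows that repeat a pose let the fingers close. It gives the time, the measured TCP pose, the force and the opening at its end, in the units of the state.
- manip.get_obs(): the state, without advancing time (a new reading comes with each control period).
- manip.camera(name): name is "side" or "top" or "wrist"; returns the picture (384x512x3 uint8, blue, green, red); there is no depth.
- manip.calibration(name): a dict with "fx", "fy", "cx", "cy" (pixels), "view" (4x4, takes a point from world to camera coordinates); the wrist camera has in their place "tool_from_camera" (4x4, takes a point from camera to tool coordinates, whose origin is the TCP and whose axes are the flange's). Camera axes: x right, y up, looking along -z (the intrinsics and any distortion apply to the point x, -y, -z); pixel columns grow to the right and rows downward; lengths in m; the calibration is good to about 2 mm. A picture is of the moment at which its call begins: read the wrist's pose just before it. calibration takes no time and is no camera call.
- manip.hand_in(): hands the job in, once; it reports no verdict.
The state is a dict: "clock": time; "joint_pos": joint angles; "joint_velocities": joint speeds; "tau": joint torques, N m; "position": TCP position; "ee_rot": TCP orientation; "ft_force": force on the tool from outside, world axes, zero at the start; "torque": the same for the moment, N m; "grip_width": opening from 0.0 (shut) to 1.0 (fully open).
Only numpy, scipy, OpenCV 4.12 (cv2) and the standard library are available. Lean on these libraries where they do the work, as an engineer would, in place of code of your own. Each camera call takes 0.05 s, during which the arm holds its last target.

TASK

A fresh filter has just been fitted in the dust extractor on the dispensing bench and its top hatch still stands open. Push the hatch down with your fingertips until it is fully shut, then set a fingertip in the slot of the round latch and turn it clockwise, seen from above, a full quarter turn to its stop, so that the hatch is locked. Only push and turn with the fingertips: pick nothing up, do not raise the hatch further, turn the latch only once the hatch is down, and leave the other things on the bench where they stand.

Things in the scene. Friction and masses are not known exactly. Their poses are not given: they have to be found in the camera images.
- extractor: Bench-top dust extractor, fixed: grey metal box 260 mm deep (its x), 250 mm wide (its y), top 130 mm above the bench, 170 mm square filter opening in the top. Origin: centre of its underside, on the bench; x from its front (switch, grille) to its back, z up. Shut, the hatch covers x and y from -100 to +100 mm, its upper face at z = 138 mm, and the latch axis stands at x = -35 mm, y = 0.
- hatch (a joint): Opening angle of the hatch, rad: 0 = fully shut (hard stop); grows as its front edge rises; starts at 0.35 to 0.8. A friction hinge holds it where it is left; 2 to 5 N down on its upper face, 115 mm in front of the hinge, closes it. Grey panel 200 by 200 by 5 mm; flat above but for the latch's ring (100 mm across, 8 mm proud), which leaves a strip about 49 mm wide free on either side.
- hatch_edge (a point): Middle of the hatch's front (free) edge, on its upper face, 200 mm from the hinge. Axes of the hatch: x towards the hinge, y along the edge, z out of the upper face. The hinge line is parallel to the extractor's y, at x = +100 mm and z = 133 mm in its frame (level with the hatch's underside).
- latch_slot (a point): Centre of the latch's slot floor, on its turning axis, 135 mm from the hinge. Black round dial 80 mm across, in a metal ring of about 82 mm inside diameter level with its rim. A straight slot 38 mm wide, 18 mm deep and 70 mm long with upright walls runs across the dial through its centre; shut fingers fit in. Axes: y along the slot, x across it, z out of the hatch. Height 128 mm when shut.
- latch (a joint): Angle of the latch, rad: starts unlocked at 0 to 0.25, grows clockwise seen from above. At 0 the slot is parallel to the hinge; at 1.57 (hard stop, locked) it points from hinge to front edge. Friction 0.15 N m, no spring: stays where left; 5 to 10 N on a slot wall turns it. Its cam passes under the housing's lip only with the hatch within about 0.03 rad of shut, else it stops at about 0.77.
- syrup_tall: Loose bystander: brown syrup bottle with white cap, 62 mm across, 155 mm tall, stands left of the extractor. Origin: centre of its underside.
- syrup_short: Loose bystander: brown syrup bottle with white cap, 54 mm across, 120 mm tall, stands right of the extractor. Origin: centre of its underside.
- carton: Loose bystander: upright white and blue medicine carton, 50 by 70 by 115 mm tall, right of the extractor. Origin: centre of its underside.
- small_carton: Loose bystander: flat medicine carton, 35 by 120 by 30 mm tall, left of the extractor. Origin: centre of its underside.
- old_filter: Loose bystander: the used pleated filter, 162 by 162 by 49 mm tall, lying on the bench on the left. Origin: centre of its underside.
- count_tray: Loose bystander: aluminium tablet counting tray, 150 by 210 by 20 mm tall, on the right. Origin: centre of its underside.
- spatula: Loose bystander: counting spatula 200 mm long, lying on the bench on the right.
- mortar: Loose bystander: white mortar bowl, 104 mm across, 75 mm tall, on the left. Origin: centre of its underside.

How it is judged:
On the way, in this order (a step that is already met when the one before it is completed fails the run):
1. the hatch is pushed fully shut, the latch still unlocked (value of joint hatch below 0.03 rad and value of joint latch below 0.6 rad), for 0.2 s.
2. the latch is turned a quarter turn with the hatch shut (value of joint hatch below 0.02 rad and value of joint latch above 1.45 rad), for 0.2 s.
At the end, for the whole second after the job is handed in: The hatch is shut (joint below 0.02 rad), the latch is turned clockwise to within 0.12 rad of its stop at 1.57 rad, and the bottles and carton beside it stand still (all of step 2 and linear speed of each of carton, syrup_tall, syrup_short below 0.02 m/s); the robot touches nothing.
It fails at once if the hatch is lifted further open (past 0.95 rad) (value of joint hatch above 0.95 rad).
It fails at once if the latch is turned out (past 0.75 rad) while the hatch is still open (more than 0.06 rad) (value of joint latch above 0.75 rad and value of joint hatch above 0.06 rad).
It fails at once if another thing on the bench is shifted or lifted by more than 25 mm (distance of any of syrup_tall, syrup_short, carton, small_carton, old_filter, count_tray, spatula, mortar from where it was at the start of the episode above 0.025 m).
It fails at once if a bottle or the upright carton is tipped over (angle between any of syrup_tall, syrup_short, carton's own z axis and vertical above 0.5 rad).
It also fails if it takes over 51 s, if anything falls off the work surface, if the arm or the gripper's body presses on something with over 40 N, if the wrist force passes 120 N, or if a joint passes its speed limit or range.

## Working session

There is one attempt and no reset: what is moved stays moved. The work goes in short steps, Python scripts to look and compute and a shell command to move; the robot and the scene stay as the last step left them, time stands still between calls to the robot, and variables do not carry over. Pictures are saved under pics/ and viewed, and the job is handed in when it is done.

```bash
mkdir -p pics; ls
python3 - <<'E'
from workcell import manip
import cv2,numpy as np
o=manip.get_obs(); print(o); print(manip.pinch_z)
for n in ("side","top","wrist"):
    cv2.imwrite(f"pics/{n}0.png",manip.camera(n)); c=manip.calibration(n); print(n,c)
E
```

```text
pics
{'clock': 0.0, 'joint_pos': array([-1.22659745,  0.33288436, -0.06471808,  1.46093595,  0.02160057,
        1.3499064 , -0.08849994]), 'joint_velocities': array([ 0.0004973 , -0.00113205,  0.00085453,  0.0001711 , -0.00086021,
        0.00051503, -0.00084895]), 'tau': array([-2.95172595e-04, -6.25454450e+01,  4.88828856e-02, -3.91618967e+01,
        1.61162083e-02,  9.80790763e-03, -1.75216138e-05]), 'position': array([0.22400342, 0.58307549, 0.23051074]), 'ee_rot': array([ 1.82354241e-01,  9.83232635e-01, -7.12090139e-04, -1.00880237e-04]), 'ft_force': array([-0.25906598,  0.55414754, -0.00179532]), 'torque': array([-0.00518571,  0.02676798,  0.04302184]), 'grip_width': 1.0015554604307066}
0.0187
side {'fx': 391.41410313556906, 'fy': 391.41410313556906, 'cx': 254.09904340884577, 'cy': 199.8168709805558, 'view': array([[ 0.90854152, -0.41771352,  0.008229  , -0.51022542],
       [ 0.23370584,  0.52444766,  0.81874064, -0.1980293 ],
       [-0.34631472, -0.7419367 ,  0.57410456, -1.37774411],
       [ 0.        ,  0.        ,  0.        ,  1.        ]])}
top {'fx': 473.6290559532554, 'fy': 473.6290559532554, 'cx': 256.87403224497626, 'cy': 190.0491879437908, 'view': array([[ 0.02698019, -0.99935159,  0.02384266, -0.04626516],
       [ 0.99001574,  0.03001398,  0.13772431, -0.57387472],
       [-0.13835062,  0.01988878,  0.99018359, -1.62757609],
       [ 0.        ,  0.        ,  0.        ,  1.        ]])}
wrist {'fx': 325.0896142768223, 'fy': 325.0896142768223, 'cx': 258.0618731719778, 'cy': 190.6480563247069, 'tool_from_camera': array([[ 2.98546222e-04,  9.52634971e-01,  3.04115970e-01,
         7.82365684e-02],
       [ 9.99999798e-01, -4.54848139e-04,  4.43114121e-04,
        -1.80232532e-03],
       [ 5.60452591e-04,  3.04115777e-01, -9.52634914e-01,
        -1.42685939e-01],
       [ 0.00000000e+00,  0.00000000e+00,  0.00000000e+00,
         1.00000000e+00]])}
```

View pics/side0.png

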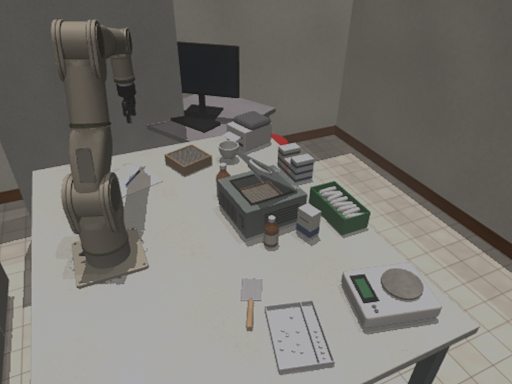

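View pics/top0.png

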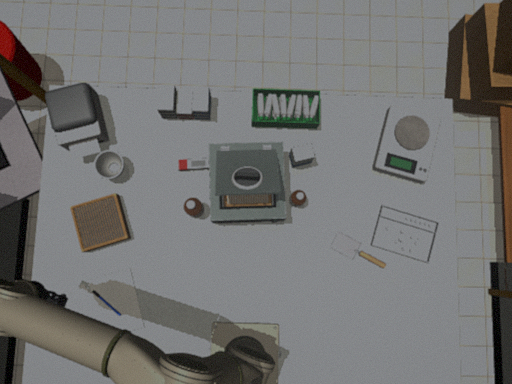

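View pics/wrist0.png

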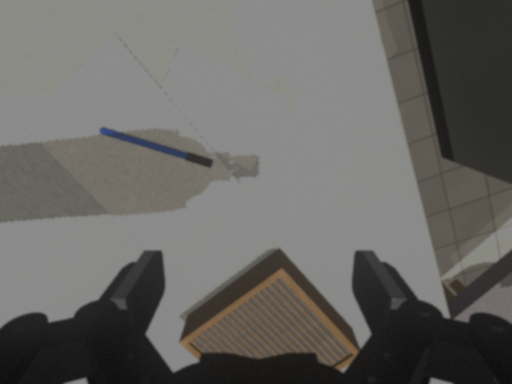

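Run:
```python
import cv2
t=cv2.imread("pics/top0.png")[125:240,165:330]
s=cv2.imread("pics/side0.png")[135:260,200:340]
g=lambda i,k:cv2.convertScaleAbs(cv2.resize(i,None,fx=k,fy=k,interpolation=cv2.INTER_CUBIC),alpha=1.6)
cv2.imwrite("pics/tc.png",g(t,4.8)); cv2.imwrite("pics/sc.png",g(s,4.8))
```

```text
(no output)
```

View pics/tc.png

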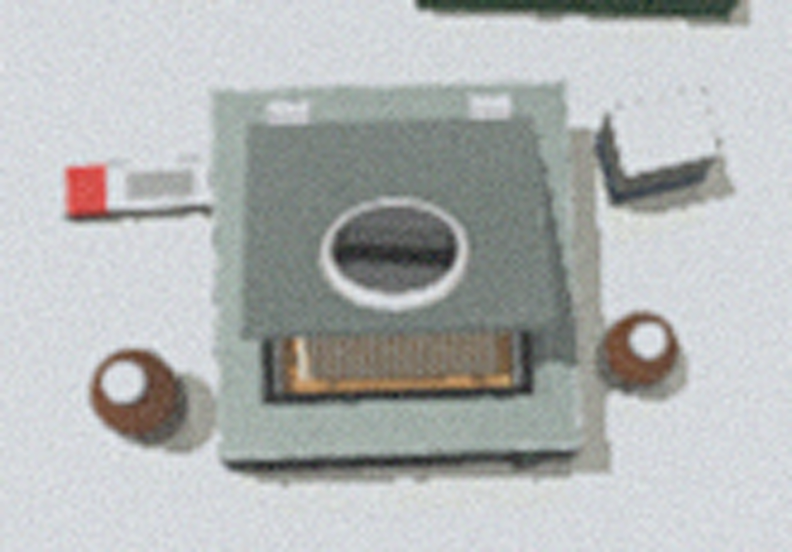

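View pics/sc.png

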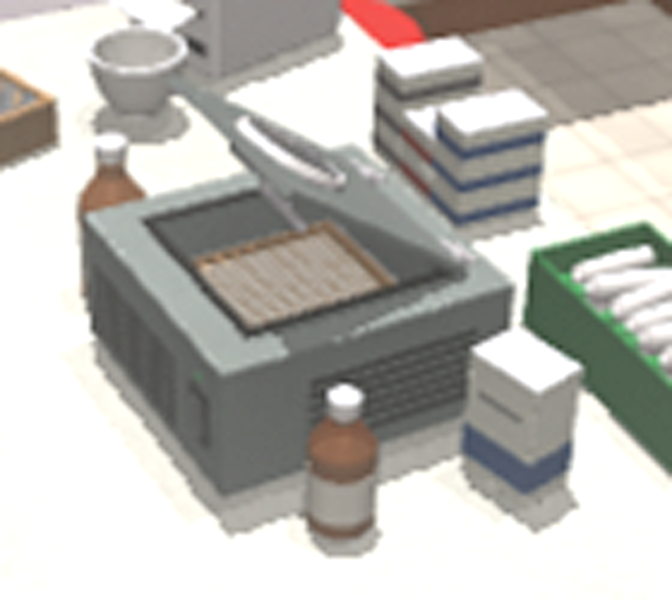

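```bash
cat > h.py <<'E'
from workcell import manip
import numpy as np, cv2
from scipy.optimize import least_squares
from scipy.spatial.transform import Rotation as R
def cam(n,o=None):
    c=manip.calibration(n)
    if n=="wrist":
        T=np.eye(4);T[:3,:3]=R.from_quat(o["ee_rot"]).as_matrix();T[:3,3]=o["position"]
        W=T@np.array(c["tool_from_camera"])
    else: W=np.linalg.inv(c["view"])
    return c,W
def ray(n,u,v,o=None):
    c,W=cam(n,o); d=np.array([(u-c["cx"])/c["fx"],-(v-c["cy"])/c["fy"],-1])
    return W[:3,3],W[:3,:3]@d
def plane(n,u,v,z,o=None):
    p,d=ray(n,u,v,o); return p+d*(z-p[2])/d[2]
def proj(n,X,o=None):
    c,W=cam(n,o); q=(np.linalg.inv(W)@np.r_[X,1])[:3]
    return np.array([c["cx"]+c["fx"]*q[0]/-q[2], c["cy"]-c["fy"]*q[1]/-q[2]])
def cross(r1,r2):
    (p,d),(q,e)=r1,r2
    s=np.linalg.lstsq(np.c_[d,-e],q-p,rcond=None)[0]
    a,b=p+d*s[0],q+e*s[1]; return (a+b)/2,np.linalg.norm(a-b)
E
python3 - <<'E'
from h import *
np.set_printoptions(precision=4,suppress=True)
C=[(213,92),(567,84),(580,445),(226,460)]
t=lambda x,y:(165+x/4.8-.4,125+y/4.8-.4)
s=lambda x,y:(200+x/4.8-.4,135+y/4.8-.4)
P=[plane("top",*t(*c),.13) for c in C]
for p in P: print(p)
print([np.linalg.norm(P[i]-P[(i+1)%4]) for i in range(4)], np.mean(P,0))
# side check
for c in [(85,215),(228,378),(510,292)]: print("side",plane("side",*s(*c),.13))
bl,br,fr,fl=P[0],P[1],P[2],P[3]
ax=(bl+br)/2-(fl+fr)/2; ay=(bl+fl)/2-(br+fr)/2
a1=np.arctan2(ax[1],ax[0]); a2=np.arctan2(-ay[0],ay[1]); yaw=(a1+a2)/2; print("yaw",a1,a2)
c0=np.mean(P,0);X=np.array([np.cos(yaw),np.sin(yaw),0]);Y=np.array([-np.sin(yaw),np.cos(yaw),0])
H=c0+X*.1; H[2]=.133
# hatch angle by rays on the hatch plane: front edge left corner y=+.1 in top
for name,(u,v),yy in [("L",t(243,337),.1),("R",t(549,334),-.1)]:
    p,d=ray("top",u,v)
    f=lambda q:(proj("top",H+X*(-.2*np.cos(q[0])-.005*np.sin(q[0]))+Y*yy+np.array([0,0,.2*np.sin(q[0])+.005*np.cos(q[0])]))-np.array([u,v]))
    r=least_squares(f,[.5]); print(name,r.x,r.fun)
for a in (.4,.5,.6,.7,.8):
    e=lambda yy:H+X*(-.2*np.cos(a)-.005*np.sin(a))+Y*yy+np.array([0,0,.2*np.sin(a)+.005*np.cos(a)])
    f=lambda q:((q-np.array([165,125])+.4)*4.8, )
    print(a,[((proj("top",e(y))-[165,125]+.4)*4.8).round() for y in(.1,-.1)],[((proj("side",e(y))-[200,135]+.4)*4.8).round() for y in(.1,-.1)])
E
```

```text
[0.7148 0.1375 0.13  ]
[ 0.7287 -0.111   0.13  ]
[ 0.4743 -0.1249  0.13  ]
[0.4569 0.1181 0.13  ]
[np.float64(0.24891358006791636), np.float64(0.2548588780631342), np.float64(0.24361190361112392), np.float64(0.25864620968364593)] [0.5937 0.0049 0.13  ]
side [0.4573 0.1256 0.13  ]
side [ 0.4748 -0.1274  0.13  ]
side [ 0.7209 -0.1153  0.13  ]
yaw 0.06506949876625778 0.0634871781992077
L [0.6567] [ 0.0658 -0.0061]
R [0.6182] [1.7725 0.0926]
0.4 [array([248., 383.]), array([555., 373.])] [array([143., 128.]), array([262., 250.])]
0.5 [array([246., 367.]), array([556., 357.])] [array([152., 106.]), array([273., 226.])]
0.6 [array([244., 349.]), array([557., 338.])] [array([163.,  85.]), array([285., 203.])]
0.7 [array([242., 327.]), array([558., 317.])] [array([176.,  64.]), array([300., 180.])]
0.8 [array([240., 303.]), array([559., 293.])] [array([191.,  44.]), array([317., 158.])]
```

```bash
cat >> h.py <<'E'
def need(target,yaw_y=None):
    "shift and turn in tool axes to reach target TCP with tool z down, tool y at world yaw"
    o=manip.get_obs(); M=R.from_quat(o["ee_rot"])
    t=M.inv().apply(np.array(target)-o["position"])
    r=np.zeros(3)
    if yaw_y is not None:
        y=np.array([np.cos(yaw_y),np.sin(yaw_y),0]);z=np.array([0,0,-1.]);x=np.cross(y,z)
        r=(M.inv()*R.from_matrix(np.c_[x,y,z])).as_rotvec()
    np.set_printoptions(precision=4,suppress=True)
    print("clock",o["clock"],"pos",o["position"],"F",o["ft_force"],"grip",o["grip_width"],"j7",o["joint_pos"][6]); print("shift",t,"turn",r)
E
python3 -c "
from h import *
need([.557,.078,.31],np.pi/2+.064)
print(R.from_quat(manip.get_obs()['ee_rot']).as_matrix())"
```

```text
clock 0.15 pos [0.224  0.5832 0.2307] F [-0.3345 -0.3174 -0.2085] grip 0.9993869556213802 j7 -0.08847975232838853
shift [-0.492  -0.3523 -0.0789] turn [-0.001  -0.0002 -0.4308]
[[-0.9335  0.3586 -0.0003]
 [ 0.3586  0.9335 -0.001 ]
 [-0.0001 -0.001  -1.    ]]
```

```bash
python3 -m handwheel '[[[0,0,-0.05,0,0,-0.1,0],[-0.045,-0.03,-0.08,0,0,-0.2,0],[-0.09,-0.065,-0.08,0,0,-0.3,0],[-0.14,-0.1,-0.08,0,0,-0.43,0],[-0.19,-0.135,-0.08,0,0,-0.43,0],[-0.24,-0.17,-0.08,0,0,-0.43,0],[-0.29,-0.205,-0.08,0,0,-0.43,0],[-0.34,-0.24,-0.08,0,0,-0.43,0]]]' 40
python3 -c "
from h import *
need([.557,.078,.31],np.pi/2+.064)"
```

```text
clock: 1.15
position: [0.4562, 0.2356, 0.3113]
ee_rot: [-0.032, 1.0, 0.0, 0.0]
ft_force: [0.9, 0.5, -0.7]
grip_width: -0.002
clock 1.15 pos [0.4562 0.2356 0.3113] F [ 0.9032  0.4736 -0.6933] grip -0.0021976673354664406 j7 1.0766405829640113
shift [-0.0907 -0.1636  0.0013] turn [ 0.0003  0.0001 -0.0008]
```

```bash
python3 -m handwheel '[[[-0.025,-0.04,0,0,0,0,0],[-0.05,-0.085,0,0,0,0,0],[-0.075,-0.13,0,0,0,0,0],[-0.091,-0.163,0,0,0,0,0],[-0.091,-0.163,0,0,0,0,0]]]'
python3 - <<'E'
from h import *
need([.557,.078,.25],np.pi/2+.064)
for n in ("wrist","top","side"):cv2.imwrite(f"pics/{n}1.png",cv2.convertScaleAbs(manip.camera(n),alpha=1.5))
E
```

```text
clock: 1.78
position: [0.5573, 0.0772, 0.311]
ee_rot: [-0.029, 1.0, -0.001, -0.0]
ft_force: [-0.0, 0.2, 0.2]
grip_width: -0.003
clock 1.775 pos [0.5573 0.0772 0.311 ] F [-0.0175  0.1828  0.2291] grip -0.003144933800646137 j7 1.4563020031947687
shift [0.0003 0.0009 0.0609] turn [-0.0013 -0.0004 -0.0061]
```

View pics/wrist1.png

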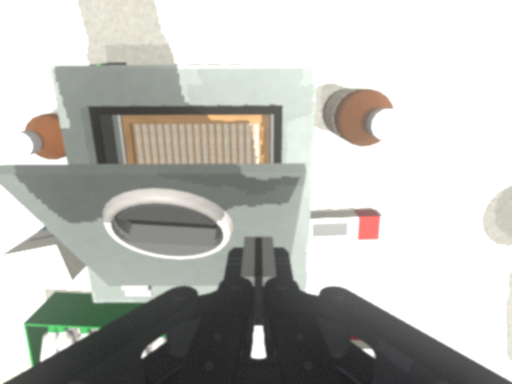

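View pics/side1.png

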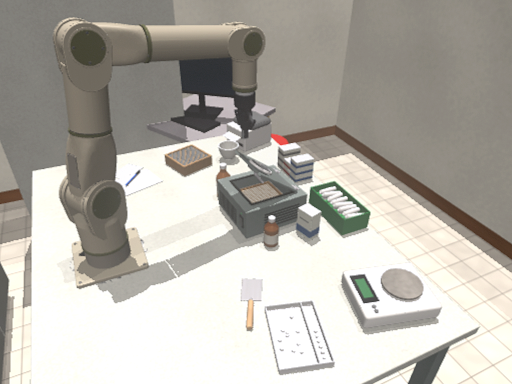

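```bash
python3 -m handwheel '[[[0,0.005,0.02,0,0,0,0],[0,0.005,0.04,0,0,0,0],[0,0.005,0.06,0,0,0,0],[0,0.005,0.075,0,0,0,0],[0,0.005,0.09,0,0,0,0],[0,0.005,0.105,0,0,0,0],[0,0.005,0.12,0,0,0,0],[0,0.005,0.135,0,0,0,0]]]'
python3 - <<'E'
from h import *
need([.557,.082,.138],np.pi/2+.064)
for n in ("wrist",):cv2.imwrite(f"pics/{n}2.png",cv2.convertScaleAbs(manip.camera(n),alpha=1.5))
E
```

```text
clock: 2.92
position: [0.5561, 0.0855, 0.1753]
ee_rot: [-0.032, 1.0, 0.0, -0.0]
ft_force: [-2.2, -0.6, 3.4]
grip_width: 0.0
clock 2.925 pos [0.5561 0.0855 0.1753] F [-2.2018 -0.6433  3.4141] grip 0.00013806974115537093 j7 1.4685997133801016
shift [-0.0006 -0.0036  0.0373] turn [ 0.0001 -0.0002 -0.0009]
```

View pics/wrist2.png

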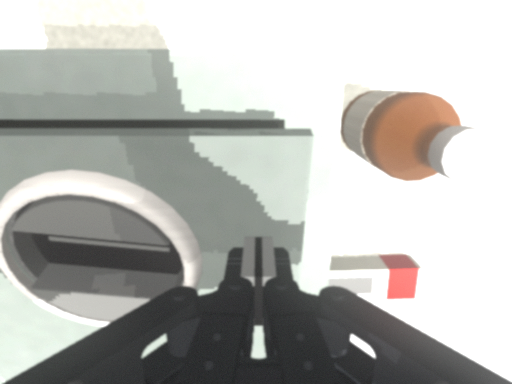

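```bash
python3 -m handwheel '[[[0,0,0.008,0,0,0,0],[0,0,0.015,0,0,0,0],[0,0,0.021,0,0,0,0],[0,0,0.027,0,0,0,0],[0,0,0.031,0,0,0,0],[0,0,0.034,0,0,0,0],[0,0,0.034,0,0,0,0]]]'
python3 -m handwheel '[[[0,0,0.002,0,0,0,0],[0,0,0.003,0,0,0,0],[0,0,0.003,0,0,0,0]]]'
python3 -m handwheel '[[[0,0,0.002,0,0,0,0],[0,0,0.002,0,0,0,0]]]'
```

```text
clock: 3.85
position: [0.5563, 0.0856, 0.1421]
ee_rot: [-0.032, 1.0, -0.0, 0.0]
ft_force: [-0.1, 0.9, -0.1]
grip_width: -0.0
clock: 4.22
position: [0.5564, 0.0856, 0.1393]
ee_rot: [-0.032, 1.0, 0.0, 0.0]
ft_force: [0.6, -0.2, 1.0]
grip_width: -0.001
clock: 4.47
position: [0.5564, 0.0856, 0.1381]
ee_rot: [-0.032, 1.0, 0.0, 0.0]
ft_force: [-4.2, -0.2, 9.5]
grip_width: -0.0
```

```bash
python3 -m handwheel '[[[0,0,0.002,0,0,0,0],[0,0,0.003,0,0,0,0],[0,0,0.003,0,0,0,0],[0,0,0.003,0,0,0,0]]]'
```

```text
clock: 4.97
position: [0.5565, 0.0856, 0.1378]
ee_rot: [-0.031, 1.0, 0.001, 0.001]
ft_force: [-16.5, -3.0, 35.7]
grip_width: -0.0
```

```bash
python3 -m handwheel '[[[0,0,-0.02,0,0,0,0],[0,0,-0.06,0,0,0,0],[0,-0.02,-0.1,0,0,0,0.01],[0.01,-0.06,-0.13,0,0,0,0.03],[0.01,-0.083,-0.13,0,0,0,0.03],[0.01,-0.083,-0.13,0,0,0,0.03],[0.01,-0.083,-0.13,0,0,0,0.03]]]'
python3 - <<'E'
from h import *
o=manip.get_obs()
need([.557,.003,.2],np.pi/2+.064)
for n in ("wrist","top","side"):
    im=manip.camera(n);cv2.imwrite(f"pics/{n}3r.png",im);cv2.imwrite(f"pics/{n}3.png",cv2.convertScaleAbs(im,alpha=1.5))
np.save("o3.npy",np.r_[o["position"],o["ee_rot"]])
E
```

```text
clock: 5.85
position: [0.5513, 0.0032, 0.2637]
ee_rot: [-0.032, 0.999, 0.0, -0.0]
ft_force: [-0.3, 0.2, -0.3]
grip_width: 0.357
clock 5.85 pos [0.5513 0.0032 0.2637] F [-0.2844  0.1712 -0.256 ] grip 0.35743815501065723 j7 1.5989614517936972
shift [-0.0057 -0.0006  0.0637] turn [ 0.0004 -0.0009  0.0002]
```

View pics/wrist3.png

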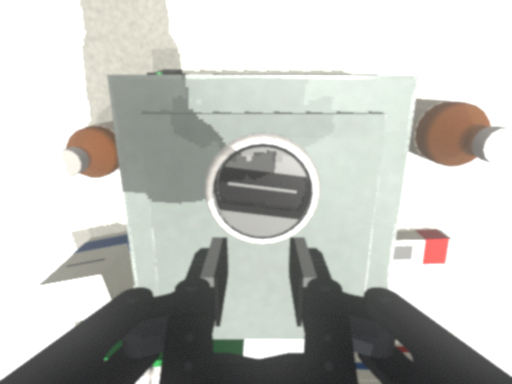

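View pics/side3.png

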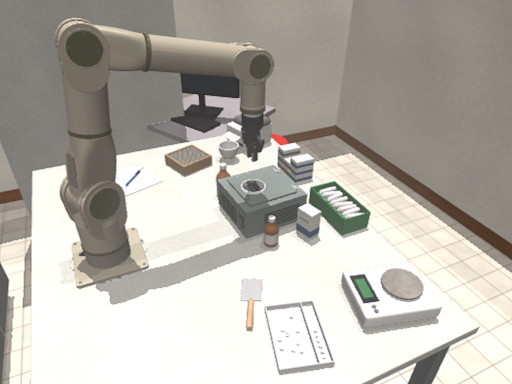

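Run:
```python
from h import *
a=np.load("o3.npy");o=dict(position=a[:3],ee_rot=a[3:])
im=cv2.imread("pics/wrist3.png");g=cv2.cvtColor(im,cv2.COLOR_BGR2GRAY)
for th in(225,235,245):
    m=np.zeros_like(g);m[125:255,195:330]=(g[125:255,195:330]>th)*255
    cs,_=cv2.findContours(m,cv2.RETR_EXTERNAL,cv2.CHAIN_APPROX_NONE)
    c=max(cs,key=lambda c:cv2.contourArea(cv2.convexHull(c)));e=cv2.fitEllipse(cv2.convexHull(c));print(th,e)
    u,v=e[0];print("centre",plane("wrist",u,v,.146,o), "dia",np.linalg.norm(plane("wrist",u-e[1][0]/2,v,.146,o)-plane("wrist",u+e[1][0]/2,v,.146,o)))
p,q=plane("wrist",229,184,.128,o),plane("wrist",297,191,.128,o)
print("slot line",p,q,(p+q)/2,np.linalg.norm(p-q)); d=q-p;print("yaw slot",np.arctan2(d[1],d[0]))
# dark slot edges: fit
for a_,b_,z in [((222,203),(305,219),.146),((216,170),(310,181),.146)]:
    d=plane("wrist",*b_,z,o)-plane("wrist",*a_,z,o);print(np.arctan2(d[1],d[0]))
# box front/back edge
f=[plane("wrist",*x,.13,o) for x in((111,76),(413,77))];d=f[1]-f[0];print("front edge",f,np.arctan2(d[1],d[0]),np.linalg.norm(d))
cv2.imwrite("pics/dial.png",cv2.resize(im[120:260,185:335],None,fx=5,fy=4.2))
```

```text
225 ((270.531005859375, 184.77073669433594), (106.8742904663086, 135.73924255371094), 55.31285095214844)
centre [0.54959879 0.01195408 0.146     ] dia 0.08934082221156875
235 ((262.9892883300781, 189.77955627441406), (107.90353393554688, 112.55213165283203), 79.80256652832031)
centre [0.55438469 0.00596584 0.146     ] dia 0.09064268827185562
245 ((262.69940185546875, 189.8167266845703), (106.74714660644531, 112.2546615600586), 82.62863159179688)
centre [0.55443305 0.00572508 0.146     ] dia 0.08967453382164595
slot line [ 0.55658424 -0.02404649  0.128     ] [0.55920401 0.03721489 0.128     ] [0.55789413 0.0065842  0.128     ] 0.06131736800559425
yaw slot 1.5280585570978664
1.4319480384947396
1.5149326414278128
front edge [array([ 0.47176724, -0.12176157,  0.13      ]), array([0.45689677, 0.1202135 , 0.13      ])] 1.6321736838130205 0.24243157248369554
```

View pics/dial.png

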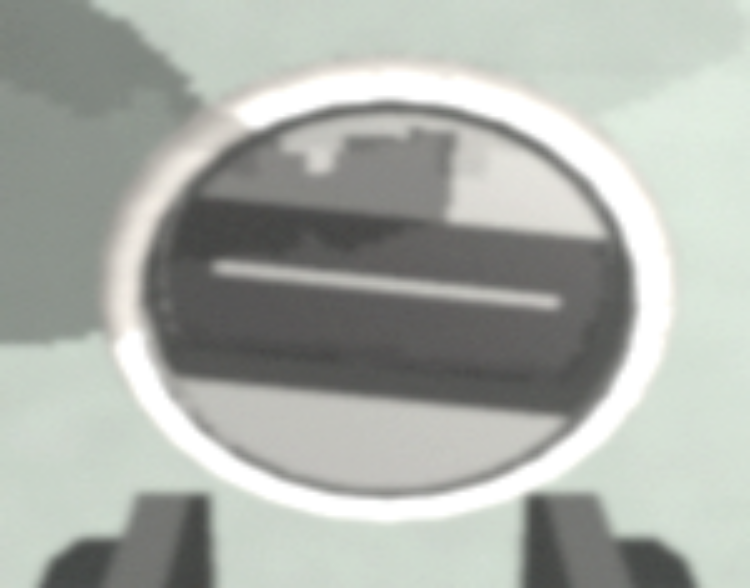

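```bash
python3 -m handwheel '[[[-0.005,0.002,0,0,0,0.13,0.02],[-0.005,0.002,0.03,0,0,0.13,0.02],[-0.005,0.002,0.06,0,0,0.13,0.02],[-0.005,0.002,0.08,0,0,0.13,0.02],[-0.005,0.002,0.095,0,0,0.13,0.02],[-0.005,0.002,0.107,0,0,0.13,0.02],[-0.005,0.002,0.107,0,0,0.13,0.02]]]'
python3 - <<'E'
from h import *
need([.556,.005,.134],1.5)
for n in ("wrist",):
    im=manip.camera(n);cv2.imwrite(f"pics/{n}4.png",cv2.convertScaleAbs(im,alpha=1.5))
E
```

```text
clock: 6.88
position: [0.5561, 0.0045, 0.1567]
ee_rot: [0.033, 0.999, -0.0, -0.001]
ft_force: [0.3, 0.3, 1.2]
grip_width: 0.237
clock 6.875 pos [0.5561 0.0045 0.1567] F [0.3333 0.2682 1.1627] grip 0.237188459293292 j7 1.4988019269346087
shift [0.0001 0.0005 0.0227] turn [-0.0003 -0.0011  0.0042]
```

View pics/wrist4.png

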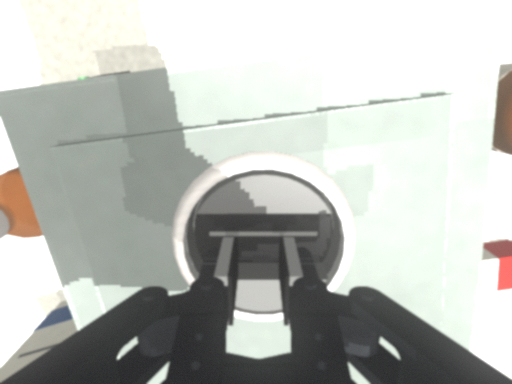

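```bash
python3 -m handwheel '[[[0,0,0.006,0,0,0,0.02],[0,0,0.012,0,0,0,0.02],[0,0,0.018,0,0,0,0.02],[0,0,0.022,0,0,0,0.02],[0,0,0.022,0,0,0,0.02]]]'
python3 - <<'E'
from h import *
need([.556,.005,.134],1.5)
for n in ("wrist",):
    im=manip.camera(n);cv2.imwrite(f"pics/{n}5.png",cv2.convertScaleAbs(im,alpha=1.5))
E
```

```text
clock: 7.55
position: [0.5562, 0.0044, 0.1349]
ee_rot: [0.033, 0.999, -0.0, -0.0]
ft_force: [-0.7, -0.0, -0.1]
grip_width: 0.232
clock 7.55 pos [0.5562 0.0044 0.1349] F [-0.7429 -0.0366 -0.146 ] grip 0.23228315242887518 j7 1.5071242097010666
shift [0.0002 0.0006 0.0009] turn [-0.0001 -0.0006  0.004 ]
```

View pics/wrist5.png

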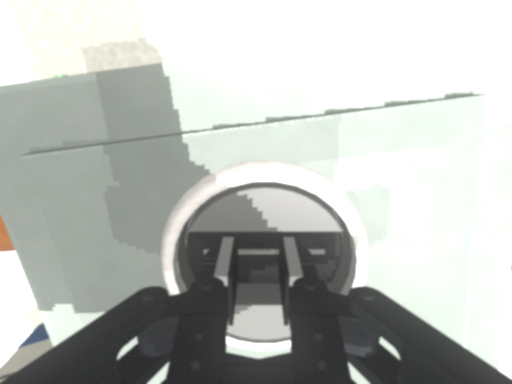

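```bash
python3 -m handwheel '[[[0,0,0,0,0,0.12,0.02],[0,0,0,0,0,0.24,0.02],[0,0,0,0,0,0.36,0.02],[0,0,0,0,0,0.46,0.02],[0,0,0,0,0,0.56,0.02],[0,0,0,0,0,0.66,0.02],[0,0,0,0,0,0.76,0.02],[0,0,0,0,0,0.86,0.02]]]'
python3 - <<'E'
from h import *
need([.556,.005,.134],1.5); print(manip.get_obs()["torque"])
for n in ("wrist",):
    im=manip.camera(n);cv2.imwrite(f"pics/{n}6.png",cv2.convertScaleAbs(im,alpha=1.5))
E
```

```text
clock: 8.6
position: [0.5575, 0.0033, 0.1361]
ee_rot: [0.449, 0.894, 0.0, 0.001]
ft_force: [1.4, -3.8, 1.1]
grip_width: 0.231
clock 8.6 pos [0.5575 0.0033 0.1361] F [ 1.4418 -3.7822  1.0611] grip 0.23106418425863853 j7 0.6753533553459703
shift [ 0.0023 -0.0002  0.0021] turn [ 0.0004  0.003  -0.86  ]
[-0.7505 -0.5301  0.2412]
```

View pics/wrist6.png

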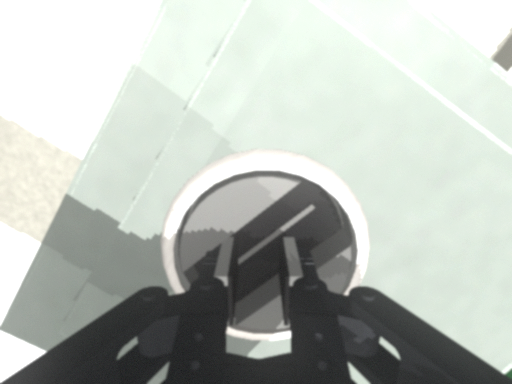

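```bash
python3 -m handwheel '[[[0,0,0,0,0,0.12,0.02],[0,0,0,0,0,0.24,0.02],[0,0,0,0,0,0.36,0.02],[0,0,0,0,0,0.48,0.02],[0,0,0,0,0,0.6,0.02],[0,0,0,0,0,0.72,0.02],[0,0,0,0,0,0.84,0.02],[0,0,0,0,0,0.95,0.02]]]'
python3 - <<'E'
from h import *
need([.556,.005,.134],1.5); print(manip.get_obs()["torque"])
for n in ("wrist",):
    im=manip.camera(n);cv2.imwrite(f"pics/{n}7.png",cv2.convertScaleAbs(im,alpha=1.5))
E
```

```text
clock: 9.65
position: [0.5557, 0.0056, 0.1357]
ee_rot: [0.807, 0.591, -0.0, -0.001]
ft_force: [-6.2, 3.1, 6.7]
grip_width: 0.234
clock 9.65 pos [0.5557 0.0056 0.1357] F [-6.2028  3.1187  6.658 ] grip 0.23363273116023692 j7 -0.23062099870669103
shift [-0.0005  0.0004  0.0017] turn [-0.0002 -0.0027 -1.8068]
[0.6736 1.276  0.1853]
```

View pics/wrist7.png

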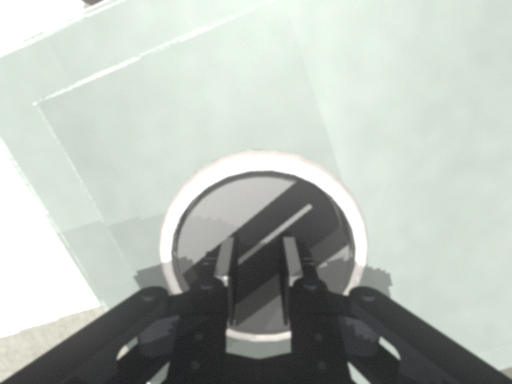

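```bash
python3 -m handwheel '[[[0,0,0,0,0,0.06,0.02],[0,0,0,0,0,0.12,0.02],[0,0,0,0,0,0.16,0.02],[0,0,0,0,0,0.2,0.02],[0,0,0,0,0,0.2,0.02]]]'
python3 - <<'E'
from h import *
need([.556,.005,.134],1.5); print(manip.get_obs()["torque"])
E
python3 -m handwheel '[[[0,0,0,0,0,0.05,0.02],[0,0,0,0,0,0.1,0.02],[0,0,0,0,0,0.1,0.02]]]'
python3 - <<'E'
from h import *
need([.556,.005,.134],1.5); print(manip.get_obs()["torque"])
o=manip.get_obs();np.save("o8.npy",np.r_[o["position"],o["ee_rot"]])
for n in ("wrist",):
    im=manip.camera(n);cv2.imwrite(f"pics/{n}8.png",cv2.convertScaleAbs(im,alpha=1.5))
E
```

```text
clock: 10.32
position: [0.5556, 0.0062, 0.1357]
ee_rot: [0.861, 0.509, -0.0, -0.002]
ft_force: [-6.2, 4.4, 8.2]
grip_width: 0.23
clock 10.325 pos [0.5556 0.0062 0.1357] F [-6.2186  4.3636  8.1744] grip 0.22996949898943775 j7 -0.41691644909256736
shift [-0.0009  0.0009  0.0017] turn [-0.0005 -0.0036 -2.0031]
[0.8833 1.3244 0.1635]
clock: 10.7
position: [0.5556, 0.0066, 0.1357]
ee_rot: [0.885, 0.465, -0.0, -0.002]
ft_force: [-6.5, 5.8, 7.1]
grip_width: 0.231
clock 10.7 pos [0.5556 0.0066 0.1357] F [-6.5384  5.8401  7.052 ] grip 0.2310682789548913 j7 -0.5113746509426225
shift [-0.0011  0.0012  0.0017] turn [-0.0006 -0.0041 -2.1029]
[1.0739 1.3964 0.0978]
```

View pics/wrist8.png

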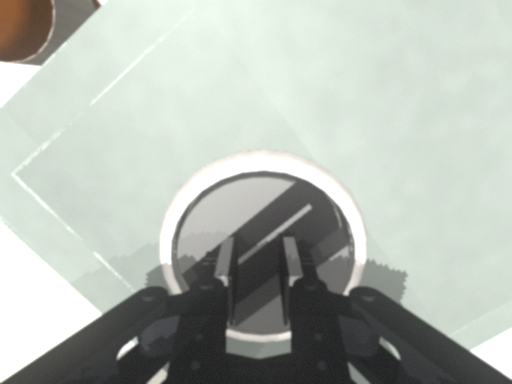

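Run:
```python
from h import *
a=np.load("o8.npy");o=dict(position=a[:3],ee_rot=a[3:])
p,q=plane("wrist",238,264,.128,o),plane("wrist",311,206,.128,o);d=q-p
print(p,q,np.arctan2(d[1],d[0]))
# hatch left edge line
p,q=plane("wrist",14,175,.138,o),plane("wrist",190,12,.138,o);d=q-p
print(np.arctan2(d[1],d[0]))
p,q=plane("wrist",14,175,.138,o),plane("wrist",135,289,.138,o);d=q-p
print(np.arctan2(d[1],d[0]))
```

```text
[0.54006332 0.0022705  0.128     ] [0.58858313 0.00822612 0.128     ] 0.12213529629599107
0.06265603597449242
-1.4979070721121912
```

```bash
python3 -m handwheel '[[[0,0,0,0,0,0.04,0.02],[0,0,0,0,0,0.08,0.02],[0,0,0,0,0,0.08,0.02]]]'
python3 - <<'E'
from h import *
need([.556,.005,.134],1.5); print(manip.get_obs()["torque"])
E
python3 -m handwheel '[[[0,0,0,0,0,0.04,0.02],[0,0,0,0,0,0.06,0.02],[0,0,0,0,0,0.06,0.02]]]'
python3 - <<'E'
from h import *
need([.556,.005,.134],1.5); print(manip.get_obs()["torque"])
E
```

```text
clock: 11.12
position: [0.5559, 0.0068, 0.1357]
ee_rot: [0.903, 0.43, 0.0, -0.002]
ft_force: [-5.0, 5.1, 6.8]
grip_width: 0.233
clock 11.125 pos [0.5559 0.0068 0.1357] F [-4.9892  5.1187  6.7594] grip 0.2334397654949546 j7 -0.5863759651036751
shift [-0.0013  0.0012  0.0017] turn [-0.     -0.0039 -2.1823]
[1.2235 1.0673 0.3458]
clock: 11.5
position: [0.5566, 0.0068, 0.1359]
ee_rot: [0.915, 0.403, 0.001, -0.001]
ft_force: [-1.8, 6.3, 5.4]
grip_width: 0.234
clock 11.5 pos [0.5566 0.0068 0.1359] F [-1.8392  6.318   5.3556] grip 0.23432680808181375 j7 -0.6426851319118414
shift [-0.0018  0.0008  0.0019] turn [ 0.0018 -0.0033 -2.2422]
[1.3289 0.4806 0.0857]
```

```bash
python3 -m handwheel '[[[0,0,0,0,0,0,0.02],[0,0,0,0,0,-0.15,0.02],[0,0,0,0,0,-0.3,0.02],[0,0,-0.02,0,0,-0.3,0.02],[0,0,-0.06,0,0,-0.3,0.02],[0,0,-0.11,0,0,-0.3,0.02],[0,0,-0.15,0,0,-0.3,0.02],[0,0,-0.15,0,0,-0.3,0.02]]]'
python3 - <<'E'
from h import *
need([.556,.005,.134],1.5); o=manip.get_obs();np.save("o9.npy",np.r_[o["position"],o["ee_rot"]])
for n in ("wrist","side"):
    im=manip.camera(n);cv2.imwrite(f"pics/{n}9.png",cv2.convertScaleAbs(im,alpha=1.5))
E
```

```text
clock: 12.5
position: [0.5577, 0.0044, 0.2884]
ee_rot: [0.846, 0.534, 0.003, 0.001]
ft_force: [-0.1, 1.1, -1.1]
grip_width: 0.232
clock 12.5 pos [0.5577 0.0044 0.2884] F [-0.137   1.1235 -1.1177] grip 0.23236952610079284 j7 -0.43247912353856477
shift [-0.0007 -0.0024  0.1544] turn [ 0.0062  0.0013 -1.9444]
```

View pics/wrist9.png

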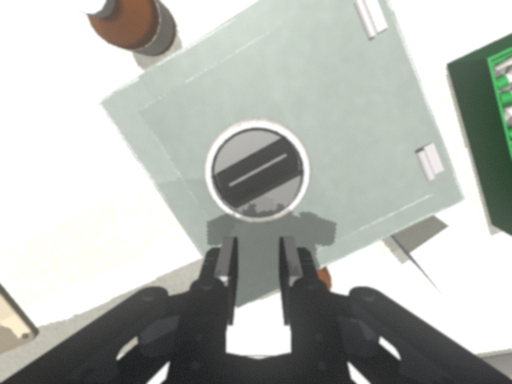

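View pics/side9.png

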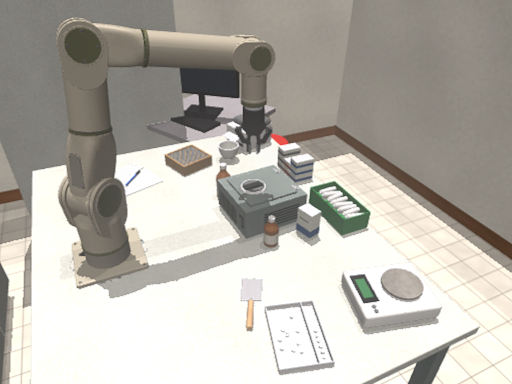

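Run:
```python
from h import *
a=np.load("o9.npy");o=dict(position=a[:3],ee_rot=a[3:])
def yaw(p,q,z):
    d=plane("wrist",*q,z,o)-plane("wrist",*p,z,o);return np.arctan2(d[1],d[0])
g=cv2.imread("pics/wrist9.png",0)
m=np.zeros_like(g);m[146:196,224:294]=(g[146:196,224:294]>125)*255
n,l,s,_=cv2.connectedComponentsWithStats(m)
for i in range(1,n):
    if s[i,4]>40:
        pts=np.argwhere(l==i)[:,::-1].astype(np.float32);v=cv2.fitLine(pts,2,0,.01,.01).ravel();print(s[i],v,yaw(v[2:]-25*v[:2],v[2:]+25*v[:2],.128))
print("line",yaw((230,185),(287,154),.128))
print("box left edge",yaw((102,103),(262,0),.13),"hatch side",yaw((140,107),(255,41),.138),"right",yaw((340,256),(433,198),.138),"box r",yaw((235,304),(463,200),.13))
print("front",yaw((140,107),(210,225),.138)+np.pi/2)
```

```text
[224 146  42  23 500] [  0.94456875  -0.32831365 237.706      153.326     ] -0.10849059133104313
[230 154  56  32 185] [  0.87948227  -0.47593167 257.76758    169.4       ] 0.06262634490522048
[262 179  32  17 290] [  0.95039487  -0.3110459  282.46896    189.65172   ] -0.11245783230249669
line 0.0649501158462956
box left edge 0.07508410861791923 hatch side 0.039406189720985314 right 0.18966599570408382 box r 0.04250533615013505
front 0.02069036225579457
```

```bash
python3 -c "
from workcell import manip
print(manip.hand_in())"
```

```text
the job is handed in; nothing more can be done
None
```

The hatch is shut and the latch is turned to its stop. I handed the job in at about 12.6 s of the 51 s allowed. No verdict was reported, so what follows rests on my own checks.

- **Hatch:** I pushed it down with the shut fingertips on the left strip until it hit a hard stop. The tip was at z = 0.138 m, the given height of the upper face, and the push force reached 36 N. At the end I checked it only by eye: the pictures show it lying flat, and I did not measure its angle.
- **Latch:** I set the fingertips, opened 20 mm, into the slot and turned clockwise until it would go no further. In the last wrist picture the slot line lies at 0.063 rad, against 0.064 rad for the extractor, so the latch is at about 1.57 rad.
- **Disagreement:** Outline edges I picked by hand in that last picture gave headings from 0.02 to 0.19 rad. I put this down to rough pixel picks and kept the 0.064 rad measured at the start.
- **Bystanders:** The bottles and carton stand upright and look unmoved in the last side picture, though I did not measure their positions. The arm ended clear of everything, with the tool tip about 0.14 m above the latch ring.

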